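Feel along a wiper blade's edge

TASK

Check the wiper blade for nicks by feel: starting at its heel (the end with the broad arm socket), run a fingertip along the rubber edge to the tip, touching the whole length lightly enough that the sprung blade gives a few millimetres and never bottoms. Follow the bow of the edge; do not lift the blade, and leave everything else on the bench where it is. Then take the hand clear.

Things in the scene. Friction and masses are not known exactly. Their poses are not given: they have to be found in the camera images.
- holder: stand fixed to the bench: dark steel base plate 340 x 90 x 8 mm on whose two spring posts a black wiper blade is carried along the middle, rubber edge up. Origin: centre of the plate's underside. x runs along the blade from heel to tip, z up. May lie at any angle
- blade (a joint): how far (m) the blade is pushed down on its springs: 0 at rest (to within about 1 mm), bottoms at 0.014, negative if pulled up. It sinks level, straight down, wherever along it the push is; about 0.8 N per mm (5 mm is 4 N, 11 mm is 9 N). More than 11 mm is too hard
- edge0 (a point): Point on the crest of the blade's rubber lip, -120 mm along the stand's x axis from its centre, 85 mm above the bench at rest; sinks with the blade. Heel: the end with the broad black arm socket (46 x 30 mm, top 15 mm below the lip, steel cross pin 38 mm long). The lip ends 15 mm beyond.
- edge1 (a point): Point on the crest of the blade's rubber lip, -80 mm along the stand's x axis from its centre, 79 mm above the bench at rest; sinks with the blade.
- edge2 (a point): Point on the crest of the blade's rubber lip, -40 mm along the stand's x axis from its centre, 76 mm above the bench at rest; sinks with the blade.
- edge3 (a point): Point on the crest of the blade's rubber lip, +0 mm along the stand's x axis from its centre, 75 mm above the bench at rest; sinks with the blade. Middle of the blade, lowest point of its bow (10 mm below edge0 and edge6); the lip is round, 7 mm wide, 270 mm long, the spine 14 mm under it is 14 mm wide.
- edge4 (a point): Point on the crest of the blade's rubber lip, +40 mm along the stand's x axis from its centre, 76 mm above the bench at rest; sinks with the blade.
- edge5 (a point): Point on the crest of the blade's rubber lip, +80 mm along the stand's x axis from its centre, 79 mm above the bench at rest; sinks with the blade.
- edge6 (a point): Point on the crest of the blade's rubber lip, +120 mm along the stand's x axis from its centre, 85 mm above the bench at rest; sinks with the blade. Tip: the end with only a small cap (12 x 17 mm, below the lip). The lip ends 15 mm beyond.
- socket: plain steel wrench socket, 26 mm across, 42 mm tall, standing beside the stand; origin at centre of underside; bystander
- lugnut: steel nut with a hole, 25 mm across, 22 mm tall, beside the stand; origin at centre of underside; bystander
- plug_cap: black plastic plug, 34 mm wide foot and narrower stem, 26 mm tall, beside the stand; origin at centre of underside; bystander
- grease: round metal tin, 56 mm across, 45 mm tall, beside the stand; origin at centre of underside; bystander
- mug: black mug, 80 mm across, 92 mm tall; origin at centre of underside; bystander
- spray: white spray can, 64 mm across, 180 mm tall, to the left of the work; origin at centre of underside; bystander
- screwdriver: screwdriver lying on the bench to the left of the work; origin on its underside; bystander

How it is judged:
By the outcome, as a careful person would: the job done as asked, in the order asked, and still so for the second after the job is handed in, with the robot touching nothing.
It also fails if it takes over 38 s, if anything falls off the work surface, if the arm or the gripper's body presses on something with over 40 N, if the wrist force passes 120 N, or if a joint passes its speed limit or range.

ROBOT

A 7-joint arm with a two-finger parallel gripper is mounted at the origin on the work surface. World frame = base frame: x ahead of the robot, y to its left, z up, the work surface at z = 0. Lengths are in m, angles in degrees, forces in N, time in s.
With the tool pointing down it reaches from about 0.425 to 0.875 m from the base axis. Payload 4.7 kg.
Tool frame: the origin (TCP) lies midway between the tips of the shut fingers; the grasp point (between the pads) lies 19 mm behind it; z points along the fingers, y is the line along which they close (so a half turn about z gives the same grasp; the last joint's range is limited). The gripper opens to 87 mm and grips with 3 to 60 N. Pads are 19 mm wide; open, the fingers measure 117 mm over their backs; the gripper's body (75 mm by 190 mm) begins 51 mm behind the grasp point.
Start: joints at [73.975, 18.392, -4.016, 83.108, 1.295, 78.541, -3.26], TCP at [0.188, -0.622, 0.223] pointing down, gripper open.
Joint ranges: [-163.93, 163.93], [-17.29, 119.83], [-79.2, 71.16], [3.27, 140.29], [-89.18, 269.18], [5.43, 117.66], [-154.24, 154.24]. Speed limits (degrees/s): [147.25, 147.25, 180, 180, 180, 180, 180].

INTERFACE

Orientations are given as [roll, pitch, yaw] about the fixed x, y, z axes, in that order (R = Rz(yaw) Ry(pitch) Rx(roll)).
In Python, from cell import env, viewer, boxes_of, masks_of gives the robot as it stands. The module is installed in compiled form; this text tells all that it offers.
- The arm moves only by the tool apply_moves, never from a script. Its argument "moves" is a list of rows, each a list of 7 numbers: the shift along the tool's x, y, z scaled (see below), then the turn, a rotation vector about the tool's x, y, z scaled (see below), then the opening, from 0 (shut) to 1 (fully open). A call has 1 to 20 rows; each row is the pose to reach, as a shift and turn from the pose commanded when the call began, along the tool's axes at that moment; what a row does not reach only later rows make up. The controller multiplies each number of a shift by 0.2 m and each number of a turn by 1.5 rad. A row lasts 1/10 s, in which the tool goes at most 50 mm and 8.59 degrees, less where a joint would pass 70% of its speed; a pose out of reach is approached as far as the arm can. A call with a number of a shift or a turn outside -1 to 1 is refused whole. A call with a gripper value outside its range is refused whole. The fingers move at their own pace and stop on an object; "grip_force" is the grip in N (left out, the last holds). Time passes only in rows, so rows that repeat a pose let the fingers close. It gives the time, the measured TCP pose, the force, the opening and the grip force at its end, in the units of the state.
- env.get_obs(): the state, without advancing time (a new reading comes with each control period).
- viewer.read_camera(name): name is "scene" or "top" or "wrist"; returns the picture (480x640x3 uint8, red, green, blue); there is no depth.
- viewer.get_calibration(name): a dict with "fov_y" (degrees; the focal length in pixels is half the picture's height over the tangent of half this angle, whatever the lens; pixels are square), "cx", "cy" (the principal point, pixels), "position" and "orientation" of the camera in the world. Camera axes: x right, y up, looking along -z (the intrinsics and any distortion apply to the point x, -y, -z); pixel columns grow to the right and rows downward; lengths in m; the calibration is good to about 2 mm. The wrist camera is an equidistant fisheye: a pixel r from the principal point sees the ray r / f radians off the axis. A picture is of the moment at which its call begins: read the wrist's pose just before it. get_calibration takes no time and is no camera call; for the wrist camera it gives the pose at the moment of the call.
- env.sign_off(): hands the job in; it is judged then, once.
Trained networks look in the newest picture that a camera, given by its name, has taken for a name from the list of things; names that differ only in an ending like _2 or _b are one class to them, and where a whole thing is asked for, a point or a joint stands for the part that bears it (a point fixed in the world has none). Each returns a list of dicts, best first, with "conf" (0 to 1); they miss things now and then, are a little off and sometimes report something else, mostly with a low value. They report only what shows in the picture. A call takes as long as a camera call.
- boxes_of(camera, target): "location" ([column, row] in pixels, amid what is visible of it).
- masks_of(camera, target): "pixels" (480x640 bool, what is visible of it) and "location" ([column, row] in pixels, amid what is visible of it).
The state is a dict: "time_s": time; "qpos": joint angles; "joint_velocities": joint speeds; "effort": joint torques, N m; "tool_pos": TCP position; "tool_rot": TCP orientation; "force": force on the tool from outside, world axes, zero at the start; "wrist_torque": the same for the moment, N m; "grip_width": finger opening in m; "grasp_force": force on a finger pad.
Only numpy, scipy, OpenCV 4.12 (cv2) and the standard library are available. Lean on these libraries where they do the work, as an engineer would, in place of code of your own. Each camera call takes 0.05 s, during which the arm holds its last target. There are 200 camera calls.

## Working session

There is one attempt and no reset: what is moved stays moved. The work goes in short steps, Python scripts to look and compute and a tool call to move; the robot and the scene stay as the last step left them, time stands still between calls to the robot, and variables do not carry over. Pictures are saved under pics/ and viewed, at most 10 in all, crops included, and the job is handed in when it is done.

Besides the shell and the picture viewer there is one more tool, called after ">>>" by a JSON object that holds its "api" and its "payload", one argument or row to a line. apply_moves: Moves the arm, as the interface text tells. Shifts and turns lie within -1 to 1; 1 stands for 0.2 m of shift or 1.5 rad of turn. Its arguments: {"type":"object","properties":{"moves":{"type":"array","items":{"type":"array","items":{"type":"number","minimum":-1,"maximum":1}}},"grip_force":{"type":"number"}},"required":["moves"]}

```bash
mkdir -p pics; ls; python3 - <<'E'
from cell import env, viewer, boxes_of, masks_of
import cv2, numpy as np
o=env.get_obs(); print({k:np.round(v,3).tolist() for k,v in o.items()})
for c in ["scene","top"]:
    im=viewer.read_camera(c); cv2.imwrite(f"pics/{c}1.png",im[:,:,::-1]); print(c,viewer.get_calibration(c))
    for t in ["holder","blade","edge0","edge6","socket","lugnut","plug_cap","grease","mug","spray","screwdriver"]:
        print(t,[(np.round(b["location"]).tolist(),round(b["conf"],2)) for b in boxes_of(c,t)[:3]])
E
```

```text
pics
{'time_s': 0.0, 'qpos': [73.975, 18.439, -4.015, 83.175, 1.296, 78.541, -3.26], 'joint_velocities': [0.033, -0.005, 0.056, -0.069, -0.0, -0.039, 0.03], 'effort': [-0.001, -49.129, -0.405, -31.253, -0.064, 0.044, 0.0], 'tool_pos': [0.188, -0.622, 0.221], 'tool_rot': [-179.891, 0.007, 16.835], 'force': [0.41, 0.562, -0.522], 'wrist_torque': [0.025, -0.043, -0.019], 'grasp_force': 0.0, 'grip_width': 0.087}
scene {'fov_y': 51.270771787847835, 'cx': 322.609800004608, 'cy': 237.58377346909157, 'position': array([ 1.00976151, -0.83312679,  0.72097357]), 'orientation': array([56.02351747, -1.13815087, 29.37444822])}
holder [([353.0, 246.0], 0.8)]
blade [([355.0, 228.0], 0.67)]
edge0 [([360.0, 232.0], 0.59)]
edge6 [([360.0, 232.0], 0.59)]
socket [([320.0, 267.0], 0.66), ([357.0, 232.0], 0.53)]
lugnut []
plug_cap []
grease [([319.0, 215.0], 0.56)]
mug [([220.0, 380.0], 0.61)]
spray [([429.0, 171.0], 0.77)]
screwdriver [([351.0, 184.0], 0.79), ([381.0, 270.0], 0.54)]
top {'fov_y': 43.32965341506582, 'cx': 321.4361083751294, 'cy': 236.64395822916447, 'position': array([0.47034618, 0.00805106, 1.28463064]), 'orientation': array([  3.59296452,  -0.51559693, -91.61565928])}
holder [([280.0, 223.0], 0.68)]
blade [([271.0, 210.0], 0.9)]
edge0 [([271.0, 209.0], 0.57)]
edge6 [([271.0, 209.0], 0.57)]
socket [([328.0, 231.0], 0.69)]
lugnut [([269.0, 207.0], 0.52)]
plug_cap [([237.0, 227.0], 0.78)]
grease [([256.0, 281.0], 0.71), ([272.0, 207.0], 0.56)]
mug [([520.0, 202.0], 0.66)]
spray [([109.0, 183.0], 0.74)]
screwdriver [([140.0, 289.0], 0.88)]
```

```bash
python3 - <<'E'
import cv2
im=cv2.imread("pics/top1.png"); cv2.imwrite("pics/top1c.png",cv2.resize(im[110:335,170:470],None,fx=2.66,fy=2.66,interpolation=cv2.INTER_CUBIC))
im=cv2.imread("pics/scene1.png"); cv2.imwrite("pics/scene1c.png",cv2.resize(im[110:335,210:510],None,fx=2.66,fy=2.66,interpolation=cv2.INTER_CUBIC))
E
```

```text
(no output)
```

View pics/top1c.png

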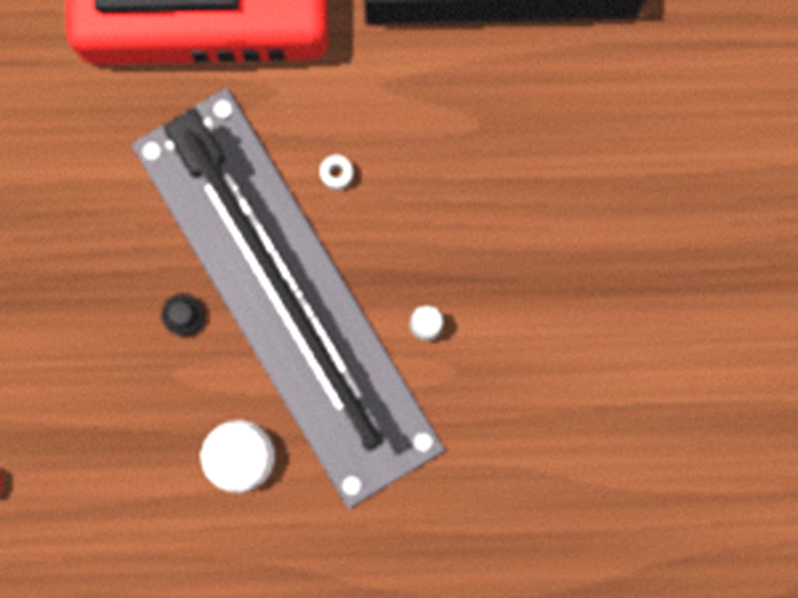

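View pics/scene1c.png

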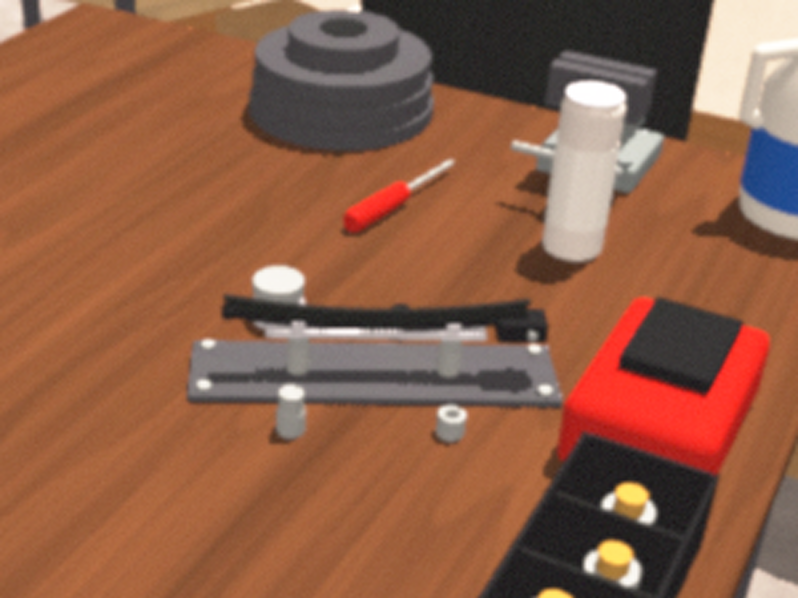

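The top crop shows the stand running diagonally. The heel is at the upper left (crop ~(195,140)) and the tip at the lower right (~(372,440)). The plate corners are at (229,90), (134,147), (350,507) and (445,450). The scene view confirms the heel with its socket on the right, by the red box, and the tip on the left.

```bash
cat > h.py <<'E'
import numpy as np, cv2
from scipy.spatial.transform import Rotation as R
from cell import env, viewer, boxes_of, masks_of
def ray(c,px,cal=None):
    k=cal or viewer.get_calibration(c); f=240/np.tan(np.radians(k["fov_y"]/2))
    u=np.array([px[0]-k["cx"],px[1]-k["cy"]])/f
    if c=="wrist":
        r=np.hypot(*u); d=np.array([*(u*np.sinc(r/np.pi)/1),np.cos(r)])
    else: d=np.array([*u,1.])
    d=np.array([d[0],-d[1],-d[2]])
    return k["position"],R.from_euler("xyz",k["orientation"],degrees=True).apply(d)
def at_z(c,px,z,cal=None):
    p,d=ray(c,px,cal); return p+d*(z-p[2])/d[2]
def proj(c,P,cal=None):
    k=cal or viewer.get_calibration(c); f=240/np.tan(np.radians(k["fov_y"]/2))
    q=R.from_euler("xyz",k["orientation"],degrees=True).inv().apply(np.atleast_2d(P)-k["position"])*[1,-1,-1]
    if c=="wrist":
        r=np.hypot(q[:,0],q[:,1]); th=np.arctan2(r,q[:,2]); u=q[:,:2]/np.maximum(r,1e-9)[:,None]*th[:,None]
    else: u=q[:,:2]/q[:,2:]
    return u*f+[k["cx"],k["cy"]]
E
python3 - <<'E'
from h import *
c=np.array([(229,90),(134,147),(350,507),(445,450)])/2.66+[170,110]
P=np.array([at_z("top",p,.008) for p in c]); print(P.round(4))
print("sides",np.linalg.norm(P-np.roll(P,-1,0),axis=1).round(4),"ctr",P.mean(0).round(4))
d=(P[2]+P[3]-P[0]-P[1])[:2]; print("yaw",np.degrees(np.arctan2(d[1],d[0])))
m=masks_of("top","holder"); 
for x in m[:1]:
    r=cv2.minAreaRect(np.argwhere(x["pixels"])[:,::-1].astype(np.float32)); print(r)
    b=cv2.boxPoints(r);Q=np.array([at_z("top",p,.008) for p in b]);print(Q.round(4),Q.mean(0))
s=np.array([(224,297),(530,303)])/2.66+[210,110]
for p in s: print("scene lip end",at_z("scene",p,.088))
t=np.array([(374,445)])/2.66+[170,110]
for p in t: print("top tip",at_z("top",p,.086))
for n,z in [("socket",.042),("lugnut",.022),("plug_cap",.026),("grease",.045),("mug",.092),("spray",.18)]:
    l=boxes_of("top",n); print(n,at_z("top",l[0]["location"],z).round(3) if l else 0)
E
```

```text
[[ 0.7525  0.1282  0.008 ]
 [ 0.7084  0.2052  0.008 ]
 [ 0.4166  0.0398  0.008 ]
 [ 0.4594 -0.0366  0.008 ]]
sides [0.0887 0.3353 0.0876 0.3363] ctr [0.5842 0.0842 0.008 ]
yaw -150.55680173641
((277.63232421875, 221.2205810546875), (159.49368286132812, 42.70314407348633), 59.03623962402344)
[[ 0.7116  0.2096  0.008 ]
 [ 0.7569  0.1306  0.008 ]
 [ 0.4606 -0.0359  0.008 ]
 [ 0.4167  0.0424  0.008 ]] [0.58645026 0.08667098 0.008     ]
scene lip end [0.46898821 0.01584354 0.088     ]
scene lip end [0.70785092 0.1486544  0.088     ]
top tip [0.46529086 0.01885629 0.086     ]
socket [ 0.559 -0.019  0.042]
lugnut [0.614 0.103 0.022]
plug_cap [0.573 0.17  0.026]
grease [0.461 0.132 0.045]
mug [ 0.603 -0.402  0.092]
spray [0.649 0.383 0.18 ]
```

>>> {"api": "apply_moves", "payload": {
  "moves": [
    [0.2,-0.19,0,0,0,0,0],
    [0.4,-0.38,0,0,0,0,0],
    [0.6,-0.57,0,0,0,0,0],
    [0.8,-0.76,0,0,0,0,0],
    [0.975,-0.937,0,0,0,0,0],
    [0.975,-0.937,0,0,0,0,0],
    [0.975,-0.937,0,0,0,0,0]
  ],
  "grip_force": 20
}}

```text
time_s: 2.25
tool_pos: [0.3232, -0.3829, 0.2231]
tool_rot: [180.0, -0.0, 17.2]
force: [0.5, 0.1, 0.2]
grip_width: 0.0394
grasp_force: 0.0
```

>>> {"api": "apply_moves", "payload": {
  "moves": [
    [0.2,-0.19,0,0,0,0,0],
    [0.4,-0.38,0,0,0,0,0],
    [0.6,-0.57,0,0,0,0,0],
    [0.8,-0.76,0,0,0,0,0],
    [0.975,-0.937,0,0,0,0,0],
    [0.975,-0.937,0,0,0,0,0],
    [0.975,-0.937,0,0,0,0,0]
  ]
}}

```text
time_s: 2.95
tool_pos: [0.4546, -0.148, 0.2229]
tool_rot: [180.0, -0.1, 17.1]
force: [0.3, -0.2, -0.1]
grip_width: 0.0005
grasp_force: 0.0
```

>>> {"api": "apply_moves", "payload": {
  "moves": [
    [0.2,-0.19,0,0,0,-0.05,0],
    [0.4,-0.38,0,0,0,-0.1,0],
    [0.6,-0.57,0,0,0,-0.148,0],
    [0.8,-0.76,0,0,0,-0.148,0],
    [0.975,-0.937,0,0,0,-0.148,0],
    [0.975,-0.937,0,0,0,-0.148,0],
    [0.975,-0.937,0,0,0,-0.148,0],
    [0.975,-0.937,0,0,0,-0.148,0]
  ]
}}

```text
time_s: 3.75
tool_pos: [0.5856, 0.0828, 0.2218]
tool_rot: [180.0, 0.1, 29.4]
force: [0.0, -0.6, -0.4]
grip_width: 0.0007
grasp_force: 0.0
```

```bash
python3 - <<'E'
from h import *
o=env.get_obs(); print({k:np.round(o[k],4).tolist() for k in ["time_s","tool_pos","tool_rot","force","grip_width"]})
cal=viewer.get_calibration("wrist"); im=viewer.read_camera("wrist"); print(cal)
np.save("cal1.npy",cal,allow_pickle=True)
C=np.array([.585,.085]);y=np.radians(-150.5);d=np.array([np.cos(y),np.sin(y)])
v=im.copy()
for s in np.arange(-120,121,40):
    z=.075+.01*(s/120)**2
    q=proj("wrist",[*(C+d*s/1000),z],cal)[0]; print(s,q.round(1)); cv2.circle(v,tuple(int(a) for a in q),2,(255,0,0),-1)
cv2.imwrite("pics/w1raw.png",im[:,:,::-1]); cv2.imwrite("pics/w1.png",v[:,:,::-1])
E
```

```text
{'time_s': 3.75, 'tool_pos': [0.5856, 0.0828, 0.2218], 'tool_rot': [179.9713, 0.1016, 29.4255], 'force': [0.0133, -0.554, -0.3963], 'grip_width': 0.0007}
{'fov_y': 65.70646984690485, 'cx': 321.49148944625546, 'cy': 235.8599442542768, 'position': array([0.64435013, 0.11672703, 0.38447414]), 'orientation': array([-14.94600772,  -0.11985633, -60.56794126])}
-120 [318.6  74.2]
-80 [318.7 123.4]
-40 [318.8 171.7]
0 [318.9 218.5]
40 [319.1 263.3]
80 [319.2 306.1]
120 [319.3 346.6]
```

View pics/w1.png

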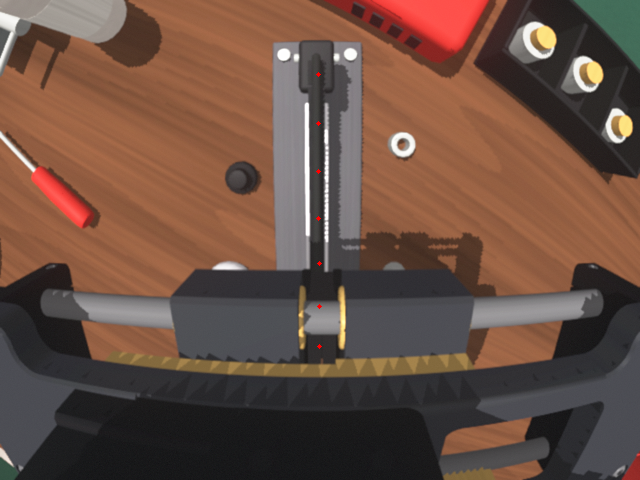

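The wrist view shows the blade running vertically at column ~317, heel at the top. The predicted lip points fall on the blade, about 1–2 px to the right. I'll zoom in.

```bash
python3 - <<'E'
import cv2,numpy as np
im=cv2.imread("pics/w1raw.png")
cv2.imwrite("pics/w1c.png",cv2.resize(im[35:185,270:370],None,fx=4,fy=4,interpolation=cv2.INTER_CUBIC))
g=im.sum(2)//3
for r in (75,100,115,125,150,175,200): print(r,g[r,304:334])
print(g[44:72,317])
E
```

```text
75 [88 87 84 77 70 69 66 64 63 65 67 69 68 65 57 51 44 43 45 47 62 72 76 75
 73 74 67 60 52 53]
100 [136 134 137 130  98  71  65  61  62  65  66  66  67  66  60  54  47  43
  46  51  57  67  73  73  72  72  72  74  73  75]
115 [167 247 255 255 234 113  69  65  63  64  68  68  69  65  60  54  47  43
  47  65 110 166 181 159 116  80  71  72  75  74]
125 [172 247 255 255 217  93  65  65  63  63  67  68  67  65  60  51  45  43
  45  56 107 163 183 165 125  81  71  72  74  73]
150 [171 252 255 255 254 150  65  65  64  66  67  69  68  65  61  55  46  44
  42  53 100 157 182 180 148  93  70  74  75  75]
175 [157 232 255 255 255 175  66  64  60  63  66  68  68  65  62  53  46  43
  41  58 115 188 238 233 162  90  69  74  76  73]
200 [141 204 255 255 255 182  82  63  60  62  66  66  68  67  62  54  47  42
  41  60 131 229 255 252 166  80  70  72  75  72]
[84 85 84 84 84 86 84 84 82 73 67 64 64 65 64 64 65 64 65 65 66 64 64 64
 66 65 64 65]
```

View pics/w1c.png

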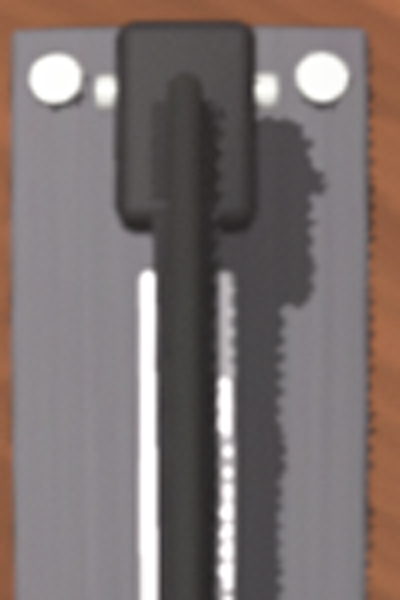

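```bash
python3 - <<'E'
from h import *
cal=np.load("cal1.npy",allow_pickle=True).item()
P=[]
for px,z in [((316.3,53.5),.0875),((316.3,100),.081),((316.4,150),.077),((316.4,200),.0752)]:
    p=at_z("wrist",px,z,cal); P.append(p); print(p.round(4))
P=np.array(P); d=P[-1]-P[0]; yaw=np.degrees(np.arctan2(d[1],d[0])); print("yaw",yaw)
u=d[:2]/np.linalg.norm(d[:2]); print("center from heel end .135:",P[0][:2]+u*.135)
# plate left/right edges rows 60,180
E
```

```text
[0.7032 0.1539 0.0875]
[0.6704 0.1355 0.081 ]
[0.6346 0.1153 0.077 ]
[0.5979 0.0947 0.0752]
yaw -150.64905254907376
center from heel end .135: [0.58549263 0.08772324]
```

>>> {"api": "apply_moves", "payload": {
  "moves": [
    [0.22,-0.02,0,0,0.03,0,0],
    [0.44,-0.02,0.1,0,0.06,0,0],
    [0.6,-0.02,0.25,0,0.12,0,0],
    [0.667,-0.02,0.4,0,0.12,0,0],
    [0.667,-0.02,0.52,0,0.12,0,0],
    [0.667,-0.02,0.56,0,0.12,0,0],
    [0.667,-0.02,0.56,0,0.12,0,0],
    [0.667,-0.02,0.56,0,0.12,0,0]
  ]
}}

```text
time_s: 4.6
tool_pos: [0.7004, 0.1533, 0.1121]
tool_rot: [179.9, -10.4, 29.5]
force: [-0.6, 0.7, 0.9]
grip_width: 0.0006
grasp_force: 0.0
```

```bash
cat >> h.py <<'E'
C=np.array([.5855,.0877]); YAW=29.35; D=-np.array([np.cos(np.radians(YAW)),np.sin(np.radians(YAW))])
N=np.array([-D[1],D[0]])
def st():
    o=env.get_obs(); q=o["tool_pos"][:2]-C; s=q@D
    print("t",o["time_s"],"s %.1f lat %.1f z %.1f lip %.1f mm"%(s*1e3,q@N*1e3,o["tool_pos"][2]*1e3,75+10*(s/.12)**2),"rot",np.round(o["tool_rot"],2),"F",np.round(o["force"],2))
    return o,s
E
python3 - <<'E'
from h import *
st()
cal=viewer.get_calibration("wrist"); im=viewer.read_camera("wrist"); cv2.imwrite("pics/w2.png",im[:,:,::-1])
E
```

```text
t 4.6 s -132.3 lat -0.9 z 112.1 lip 87.1 mm rot [179.91 -10.41  29.47] F [-0.6   0.72  0.89]
```

View pics/w2.png

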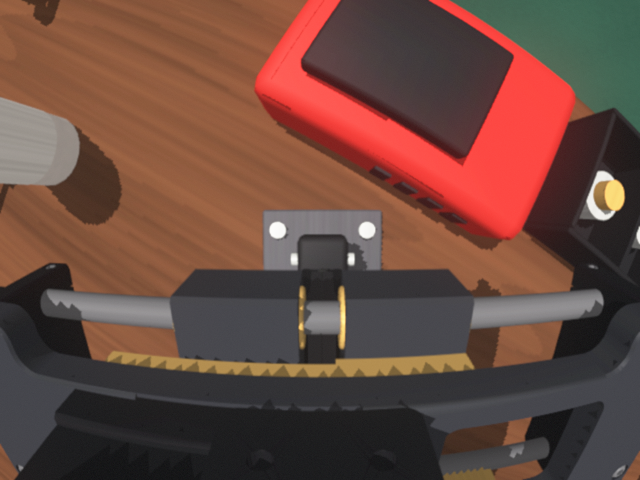

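>>> {"api": "apply_moves", "payload": {
  "moves": [
    [-0.005,0,0.025,0,0,0,0],
    [-0.01,0,0.054,0,0,0,0],
    [-0.015,0,0.084,0,0,0,0],
    [-0.02,0,0.11,0,0,0,0],
    [-0.022,0,0.123,0,0,0,0],
    [-0.024,0,0.133,0,0,0,0],
    [-0.025,0,0.139,0,0,0,0],
    [-0.025,0,0.139,0,0,0,0],
    [-0.025,0,0.139,0,0,0,0]
  ]
}}

```text
time_s: 5.55
tool_pos: [0.6993, 0.1546, 0.0825]
tool_rot: [180.0, -10.3, 29.6]
force: [-2.7, -1.9, 4.3]
grip_width: 0.0003
grasp_force: 2.2
```

```bash
python3 - <<'E'
from h import *
st()
E
```

```text
t 5.55 s -132.0 lat -2.6 z 82.5 lip 87.1 mm rot [179.99 -10.29  29.56] F [-2.74 -1.86  4.31]
```

```bash
cat >> h.py <<'E'
def plan(s0,th0,step,n,dlat=0.,dz=0.,hold=0):
    """rows from s0 at tilt th0 (rad); level frame a=tool x (to heel), b=tool y, c=down"""
    bow=lambda s:.01*(s/.12)**2
    for i in list(range(1,n+1))+[n]*hold:
        s=s0+step*i; th=-1.389*s; f=i/n
        a=-(s-s0); c=-(bow(s)-bow(s0)+dz*min(1,i/5)); b=dlat*f   # world: tool y == N
        x=a*np.cos(th0)-c*np.sin(th0); z=a*np.sin(th0)+c*np.cos(th0)
        print([round(x/.2,3),round(b/.2,3),round(z/.2,4),0,round((th-th0)/1.5,3),0,0],end=", ")
E
python3 - <<'E'
from h import *
plan(-.132,.18,.0044,20,dlat=.0015)
E
```

```text
[np.float64(-0.022), 0.0, np.float64(-0.0), 0, -0.002, 0, 0], [np.float64(-0.045), 0.001, np.float64(-0.0002), 0, -0.006, 0, 0], [np.float64(-0.067), 0.001, np.float64(-0.0005), 0, -0.01, 0, 0], [np.float64(-0.089), 0.002, np.float64(-0.0009), 0, -0.014, 0, 0], [np.float64(-0.112), 0.002, np.float64(-0.0015), 0, -0.018, 0, 0], [np.float64(-0.134), 0.002, np.float64(-0.0022), 0, -0.022, 0, 0], [np.float64(-0.156), 0.003, np.float64(-0.003), 0, -0.026, 0, 0], [np.float64(-0.178), 0.003, np.float64(-0.004), 0, -0.03, 0, 0], [np.float64(-0.2), 0.003, np.float64(-0.0051), 0, -0.034, 0, 0], [np.float64(-0.222), 0.004, np.float64(-0.0063), 0, -0.039, 0, 0], [np.float64(-0.245), 0.004, np.float64(-0.0077), 0, -0.043, 0, 0], [np.float64(-0.267), 0.004, np.float64(-0.0092), 0, -0.047, 0, 0], [np.float64(-0.289), 0.005, np.float64(-0.0108), 0, -0.051, 0, 0], [np.float64(-0.311), 0.005, np.float64(-0.0125), 0, -0.055, 0, 0], [np.float64(-0.333), 0.006, np.float64(-0.0144), 0, -0.059, 0, 0], [np.float64(-0.355), 0.006, np.float64(-0.0165), 0, -0.063, 0, 0], [np.float64(-0.377), 0.006, np.float64(-0.0186), 0, -0.067, 0, 0], [np.float64(-0.399), 0.007, np.float64(-0.0209), 0, -0.071, 0, 0], [np.float64(-0.421), 0.007, np.float64(-0.0233), 0, -0.075, 0, 0], [np.float64(-0.443), 0.007, np.float64(-0.0259), 0, -0.079, 0, 0],
```

>>> {"api": "apply_moves", "payload": {
  "moves": [
    [-0.022,0,0,0,-0.002,0,0],
    [-0.045,0.001,0,0,-0.006,0,0],
    [-0.067,0.001,-0.0005,0,-0.01,0,0],
    [-0.089,0.002,-0.001,0,-0.014,0,0],
    [-0.112,0.002,-0.0015,0,-0.018,0,0],
    [-0.134,0.003,-0.002,0,-0.022,0,0],
    [-0.156,0.004,-0.003,0,-0.026,0,0],
    [-0.178,0.005,-0.004,0,-0.03,0,0],
    [-0.2,0.006,-0.005,0,-0.034,0,0],
    [-0.222,0.007,-0.0063,0,-0.039,0,0]
  ]
}}

```text
time_s: 6.55
tool_pos: [0.6617, 0.1315, 0.0755]
tool_rot: [180.0, -6.9, 29.5]
force: [2.0, 1.2, 4.0]
grip_width: 0.0002
grasp_force: 2.0
```

```bash
sed -i 's/print(\[round/print([float(v) for v in [round/; s/,0,0\],end/,0,0]],end/' h.py; python3 - <<'E'
from h import *
o,s=st()
plan(-.088,.1215,.0044,20)
E
```

```text
t 6.55 s -87.9 lat -0.8 z 75.5 lip 80.4 mm rot [179.99  -6.93  29.55] F [1.95 1.16 4.04]
[-0.022, 0.0, -0.0001, 0.0, -0.004, 0.0, 0.0], [-0.044, 0.0, -0.0003, 0.0, -0.008, 0.0, 0.0], [-0.066, 0.0, -0.0006, 0.0, -0.012, 0.0, 0.0], [-0.089, 0.0, -0.0011, 0.0, -0.016, 0.0, 0.0], [-0.111, 0.0, -0.0017, 0.0, -0.02, 0.0, 0.0], [-0.133, 0.0, -0.0024, 0.0, -0.024, 0.0, 0.0], [-0.155, 0.0, -0.0033, 0.0, -0.028, 0.0, 0.0], [-0.177, 0.0, -0.0042, 0.0, -0.032, 0.0, 0.0], [-0.199, 0.0, -0.0054, 0.0, -0.036, 0.0, 0.0], [-0.221, 0.0, -0.0066, 0.0, -0.04, 0.0, 0.0], [-0.243, 0.0, -0.008, 0.0, -0.044, 0.0, 0.0], [-0.265, 0.0, -0.0096, 0.0, -0.048, 0.0, 0.0], [-0.287, 0.0, -0.0112, 0.0, -0.052, 0.0, 0.0], [-0.309, 0.0, -0.013, 0.0, -0.057, 0.0, 0.0], [-0.331, 0.0, -0.015, 0.0, -0.061, 0.0, 0.0], [-0.353, 0.0, -0.017, 0.0, -0.065, 0.0, 0.0], [-0.374, 0.0, -0.0192, 0.0, -0.069, 0.0, 0.0], [-0.396, 0.0, -0.0216, 0.0, -0.073, 0.0, 0.0], [-0.418, 0.0, -0.024, 0.0, -0.077, 0.0, 0.0], [-0.44, 0.0, -0.0266, 0.0, -0.081, 0.0, 0.0],
```

Contact is steady at about 4 N, so I'll carry on.

>>> {"api": "apply_moves", "payload": {
  "moves": [
    [-0.022,0,0,0,-0.004,0,0],
    [-0.044,0,-0.0003,0,-0.008,0,0],
    [-0.066,0,-0.0006,0,-0.012,0,0],
    [-0.089,0,-0.001,0,-0.016,0,0],
    [-0.111,0,-0.0017,0,-0.02,0,0],
    [-0.133,0,-0.0024,0,-0.024,0,0],
    [-0.155,0,-0.0033,0,-0.028,0,0],
    [-0.177,0,-0.0042,0,-0.032,0,0],
    [-0.199,0,-0.0054,0,-0.036,0,0],
    [-0.221,0,-0.0066,0,-0.04,0,0],
    [-0.243,0,-0.008,0,-0.044,0,0],
    [-0.265,0,-0.0096,0,-0.048,0,0],
    [-0.287,0,-0.0112,0,-0.052,0,0],
    [-0.309,0,-0.013,0,-0.057,0,0],
    [-0.331,0,-0.015,0,-0.061,0,0],
    [-0.353,0,-0.017,0,-0.065,0,0],
    [-0.374,0,-0.0192,0,-0.069,0,0],
    [-0.396,0,-0.0216,0,-0.073,0,0],
    [-0.418,0,-0.024,0,-0.077,0,0],
    [-0.44,0,-0.0266,0,-0.081,0,0]
  ]
}}

```text
time_s: 8.55
tool_pos: [0.5851, 0.0882, 0.0702]
tool_rot: [180.0, 0.0, 29.6]
force: [1.7, 0.8, 3.4]
grip_width: 0.0003
grasp_force: 2.1
```

```bash
python3 - <<'E'
from h import *
o,s=st()
plan(0,0,.0044,20)
E
```

```text
t 8.55 s 0.1 lat -0.6 z 70.2 lip 75.0 mm rot [1.800e+02 3.000e-02 2.955e+01] F [1.68 0.84 3.37]
[-0.022, 0.0, -0.0001, 0.0, -0.004, 0.0, 0.0], [-0.044, 0.0, -0.0003, 0.0, -0.008, 0.0, 0.0], [-0.066, 0.0, -0.0006, 0.0, -0.012, 0.0, 0.0], [-0.088, 0.0, -0.0011, 0.0, -0.016, 0.0, 0.0], [-0.11, 0.0, -0.0017, 0.0, -0.02, 0.0, 0.0], [-0.132, 0.0, -0.0024, 0.0, -0.024, 0.0, 0.0], [-0.154, 0.0, -0.0033, 0.0, -0.029, 0.0, 0.0], [-0.176, 0.0, -0.0043, 0.0, -0.033, 0.0, 0.0], [-0.198, 0.0, -0.0054, 0.0, -0.037, 0.0, 0.0], [-0.22, 0.0, -0.0067, 0.0, -0.041, 0.0, 0.0], [-0.242, 0.0, -0.0081, 0.0, -0.045, 0.0, 0.0], [-0.264, 0.0, -0.0097, 0.0, -0.049, 0.0, 0.0], [-0.286, 0.0, -0.0114, 0.0, -0.053, 0.0, 0.0], [-0.308, 0.0, -0.0132, 0.0, -0.057, 0.0, 0.0], [-0.33, 0.0, -0.0151, 0.0, -0.061, 0.0, 0.0], [-0.352, 0.0, -0.0172, 0.0, -0.065, 0.0, 0.0], [-0.374, 0.0, -0.0194, 0.0, -0.069, 0.0, 0.0], [-0.396, 0.0, -0.0218, 0.0, -0.073, 0.0, 0.0], [-0.418, 0.0, -0.0243, 0.0, -0.077, 0.0, 0.0], [-0.44, 0.0, -0.0269, 0.0, -0.081, 0.0, 0.0],
```

>>> {"api": "apply_moves", "payload": {
  "moves": [
    [-0.022,0,0,0,-0.004,0,0],
    [-0.044,0,-0.0003,0,-0.008,0,0],
    [-0.066,0,-0.0006,0,-0.012,0,0],
    [-0.088,0,-0.001,0,-0.016,0,0],
    [-0.11,0,-0.0017,0,-0.02,0,0],
    [-0.132,0,-0.0024,0,-0.024,0,0],
    [-0.154,0,-0.0033,0,-0.029,0,0],
    [-0.176,0,-0.0043,0,-0.033,0,0],
    [-0.198,0,-0.0054,0,-0.037,0,0],
    [-0.22,0,-0.0067,0,-0.041,0,0],
    [-0.242,0,-0.008,0,-0.045,0,0],
    [-0.264,0,-0.0097,0,-0.049,0,0],
    [-0.286,0,-0.0114,0,-0.053,0,0],
    [-0.308,0,-0.0132,0,-0.057,0,0],
    [-0.33,0,-0.015,0,-0.061,0,0],
    [-0.352,0,-0.0172,0,-0.065,0,0],
    [-0.374,0,-0.0194,0,-0.069,0,0],
    [-0.396,0,-0.0218,0,-0.073,0,0],
    [-0.418,0,-0.0243,0,-0.077,0,0],
    [-0.44,0,-0.027,0,-0.081,0,0]
  ]
}}

```text
time_s: 10.55
tool_pos: [0.5086, 0.0448, 0.0756]
tool_rot: [180.0, 7.0, 29.6]
force: [3.3, 2.2, 3.7]
grip_width: 0.0006
grasp_force: 2.3
```

```bash
python3 - <<'E'
from h import *
o,s=st()
plan(.088,-.1215,.0044,10,hold=1)
E
```

```text
t 10.55 s 88.1 lat -0.3 z 75.6 lip 80.4 mm rot [180.     6.99  29.55] F [3.31 2.19 3.71]
[-0.022, 0.0, -0.0001, 0.0, -0.005, 0.0, 0.0], [-0.044, 0.0, -0.0003, 0.0, -0.009, 0.0, 0.0], [-0.067, 0.0, -0.0006, 0.0, -0.013, 0.0, 0.0], [-0.089, 0.0, -0.0011, 0.0, -0.017, 0.0, 0.0], [-0.111, 0.0, -0.0017, 0.0, -0.021, 0.0, 0.0], [-0.133, 0.0, -0.0024, 0.0, -0.025, 0.0, 0.0], [-0.156, 0.0, -0.0033, 0.0, -0.029, 0.0, 0.0], [-0.178, 0.0, -0.0043, 0.0, -0.033, 0.0, 0.0], [-0.2, 0.0, -0.0054, 0.0, -0.037, 0.0, 0.0], [-0.222, 0.0, -0.0067, 0.0, -0.041, 0.0, 0.0], [-0.222, 0.0, -0.0067, 0.0, -0.041, 0.0, 0.0],
```

>>> {"api": "apply_moves", "payload": {
  "moves": [
    [-0.022,0,0,0,-0.005,0,0],
    [-0.044,0,-0.0003,0,-0.009,0,0],
    [-0.067,0,-0.0006,0,-0.013,0,0],
    [-0.089,0,-0.001,0,-0.017,0,0],
    [-0.111,0,-0.0017,0,-0.021,0,0],
    [-0.133,0,-0.0024,0,-0.025,0,0],
    [-0.156,0,-0.0033,0,-0.029,0,0],
    [-0.178,0,-0.0043,0,-0.033,0,0],
    [-0.2,0,-0.0054,0,-0.037,0,0],
    [-0.222,0,-0.0067,0,-0.041,0,0],
    [-0.222,0,-0.0067,0,-0.041,0,0]
  ]
}}

```text
time_s: 11.65
tool_pos: [0.4699, 0.0229, 0.0823]
tool_rot: [180.0, 10.6, 29.5]
force: [1.4, 0.6, 4.5]
grip_width: 0.0003
grasp_force: 2.3
```

>>> {"api": "apply_moves", "payload": {
  "moves": [
    [-0.003,0,-0.015,0,0,0,0],
    [-0.008,0,-0.045,0,0,0,0],
    [-0.02,0,-0.11,0,0,0,0],
    [-0.05,0,-0.25,0,0,0,0],
    [-0.08,0,-0.45,0,0.05,0,0],
    [-0.12,0,-0.65,0,0.1,0,0],
    [-0.12,0,-0.75,0,0.12,0,0],
    [-0.12,0,-0.75,0,0.12,0,0],
    [-0.12,0,-0.75,0,0.12,0,0],
    [-0.12,0,-0.75,0,0.12,0,0]
  ]
}}

```text
time_s: 12.65
tool_pos: [0.4728, 0.0252, 0.2328]
tool_rot: [-179.9, 0.3, 29.6]
force: [-0.2, 1.1, -0.7]
grip_width: -0.0001
grasp_force: 0.0
```

```bash
python3 - <<'E'
from h import *
st()
im=viewer.read_camera("scene"); cv2.imwrite("pics/s2.png",im[:,:,::-1])
E
```

```text
t 12.65 s 128.9 lat -0.8 z 232.8 lip 86.5 mm rot [-179.89    0.34   29.58] F [-0.19  1.05 -0.68]
```

View pics/s2.png

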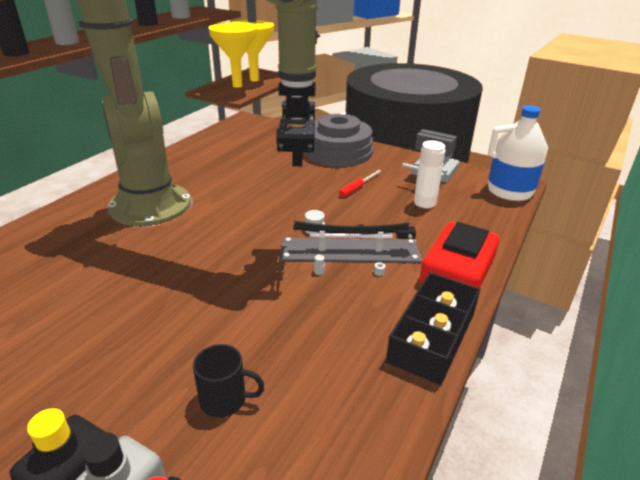

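The hand is clear above the tip at about (297,150). The blade is back at rest at (355,230), and the bystanders stand where they were.

```bash
python3 -c "
from cell import env
print(env.sign_off())"
```

```text
the job is handed in; nothing more can be done
None
```

I ran the shut fingertips along the rubber edge from heel to tip (about ±132 mm of the ±135 mm lip) at roughly 3–5 N (about 5 mm of give), then took the hand clear with everything else still in place, and handed the job in at about 13 s.

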